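# Feed a blank flange through the chute's drop flap

## Task

Push the round blank flange along the deck of the feed chute with your fingertips, through the hanging flap, until it drops down the slide and comes to rest in the pocket at the back; then draw your fingers back out so that the flap swings shut by itself. Only push the flange, never lift it, and leave the beaker, the gasket pack and the vial beside the chute where they stand.

Things in the scene. Friction and masses are not known exactly. Their poses are not given: they have to be found in the camera images.
- chute: Fixed sheet-metal feed chute, open at the top. Origin on the worktop below the flap; x along the lane in the feed direction (away from the robot), y left, z up; mm in this frame from here on. Flat deck at z 60: apron (x -190 to -30, y -100 to 100, no rims), then a lane centred on y 0. Low funnel rails, 14 high, run from (x -52, y +-71) to (x -10, y +-45).
- lane_mouth (a point): Lane entrance: middle of the deck at x -14 of the chute. The lane is 90 mm wide between side cheeks (6 thick, x -14 to 204) whose tops are 14 mm above the deck; only beside the flap (x -14 to 20) two ears rise to 55 mm above the deck. Apart from the chute: the tall vacuum chamber at the right of the worktop (x over 0.3 m, y below -0.45 m in the world) is solid; keep the arm clear of it.
- sill (a point): Middle of the sill, the deck's far edge, at x 48, z 60 of the chute (48 mm past the flap). Behind it a slippery slide falls at 41 degrees, easing out at its foot. A flange whose centre is pushed some millimetres past the sill tips over it and slides down into the pocket by itself.
- pocket (a point): Centre of the pocket's floor at x 160, z 12 of the chute; the floor runs from the slide's foot (x 122) to the end wall (x 200), 90 mm wide, open above.
- flap (a joint): Angle of the hanging flap, rad: 0 = closed (hanging at x 0 of the chute); grows to its stop at 1.4 as its lower edge is pushed in the feed direction and up; it does not open toward the apron. U-shaped, 3 mm thick, 50 g, pivots 50 mm above the deck in the ears. Opens with under 1 N, falls shut by itself in about 1 s, lightly damped.
- flap_edge (a point): Middle of the lower edge of the flap's cross strip (84 wide, 14 mm high), 2 mm above the deck when closed. The strip hangs on two arms at the lane's sides; between them, above it, is a gap 68 mm wide and nothing crosses overhead, so upright fingers can follow the flange, pushing the strip ahead, until their front is at most 30 mm past x 0.
- blank_center (a point): Centre (half-way up) of the blank flange: a plain round steel disc, 70 mm across and 13 mm thick with a ring of bolt dimples, about 0.3 kg, lying flat and loose on the apron, in general off the lane's centre line. Its centre is 6.5 mm above the deck.
- beaker: Small glass beaker, 54 mm across, 70 mm high, standing loose on the worktop left of the chute; leave it alone. Origin at the centre of its underside.
- gaskets: Flat stack of copper ring gaskets, 49 mm across, 10 mm high, loose on the worktop right of the chute; leave it alone. Origin at the centre of its underside.
- vial: Capped sample vial, 22 mm across, 68 mm high, standing loose on the worktop right of the chute; leave it alone. Origin at the centre of its underside.
- blank: The same blank flange, with its origin at the centre of its underside.
There are look-alikes about, which are no part of the job. Leave any blue or turquoise look-alike of the blank alone.

How it is judged:
On the way:
1. the flange, still on the deck, is part way through the pushed-open flap (value of joint flap above 0.3 rad and x of blank_center in the frame of chute between -0.02 and 0.06 m and z of blank_center in the frame of chute above 0.055 m), for 0.1 s.
At the end, for the whole second after the job is handed in: The blank flange lies at rest in the pocket behind the slide (its centre between 120 and 200 mm past the flap, between the cheeks, and less than 35 mm above the worktop) and the flap hangs closed (under 0.06 rad) (x of blank_center in the frame of chute between 0.12 and 0.2 m and y of blank_center in the frame of chute between -0.045 and 0.045 m and z of blank_center in the frame of chute below 0.035 m and linear speed of blank below 0.02 m/s and value of joint flap below 0.06 rad); the robot touches nothing.
It fails at once if the flange is lifted (its centre more than 15 mm above where it lies on the deck) (height (world z) of blank_center above 0.0815 m).
It fails at once if the beaker is knocked or moved (distance of beaker from where it was at the start of the episode above 0.02 m or angle between beaker's own z axis and vertical above 0.3 rad).
It fails at once if the gasket pack is knocked or moved (distance of gaskets from where it was at the start of the episode above 0.02 m or angle between gaskets's own z axis and vertical above 0.3 rad).
It fails at once if the vial is knocked or moved (distance of vial from where it was at the start of the episode above 0.02 m or angle between vial's own z axis and vertical above 0.3 rad).
It also fails if it takes over 51 s, if anything falls off the work surface, if the arm or the gripper's body presses on something with over 40 N, if the wrist force passes 120 N, or if a joint passes its speed limit or range.

## Robot

A 7-joint arm with a two-finger parallel gripper is mounted at the origin on a cart in front of the work surface, level with it; the furniture and walls round the work are solid. World frame = base frame: x ahead of the robot, y to its left, z up, the work surface at z = 0. Lengths are in m, angles in rad, forces in N, time in s.
With the tool pointing down it reaches from about 0.425 to 0.875 m from the base axis. Payload 8.4 kg.
Tool frame: the origin (TCP) lies between the finger pads; the fingertips stand 8 mm ahead of it and the grasp point (between the pads) lies 11 mm behind it (r.tip_reach is the distance from the TCP to the fingertips, in m); x points along the fingers, z is the direction in which the jaws open and shut, and the axes are right-handed (so a half turn about x gives the same grasp; the last joint's range is limited). The gripper opens to 87 mm and grips with 3 to 60 N. Pads are 19 mm wide; open, the fingers measure 117 mm over their backs; the gripper's body (75 mm by 190 mm) begins 51 mm behind the grasp point.
Start: joints at [-1.404, 0.333, 0.04, 1.465, -0.013, 1.343, -0.059], TCP at [0.171, 0.627, 0.231] pointing down, gripper open.
Joint ranges: [-2.58, 2.58], [-0.38, 2.09], [-1.3, 1.39], [0.25, 2.4], [-1.5, 4.64], [0.08, 2.09], [-2.65, 2.65]. Speed limits (rad/s): [2.22, 2.22, 2.79, 2.79, 3.14, 3.14, 3.14].

## Interface

Orientations are given as a unit quaternion [x, y, z, w].
In Python, from rig import r gives the robot as it stands.
- The arm moves only by the tool jog_arm, never from a script. Its argument "deltas" is a list of rows, each a list of 3 entries, a list of its own where there are three numbers: the opening, from -1 (shut) to 1 (fully open), then the shift along the tool's x, y, z in m, then the turn, a rotation vector about the tool's x, y, z in rad. A call has 1 to 10 rows; each row shifts and turns the commanded pose from where the row before left it, along the tool's axes as they then stand; what a row does not reach is not made up. A row lasts 1/12 s, in which the tool goes at most 41.7 mm and 7.16 degrees, less where a joint would pass 70% of its speed; a pose out of reach is approached as far as the arm can. A call with a gripper value outside its range is refused whole. The fingers move at their own pace and stop on an object; "newtons" is the grip in N (left out, the last holds). Time passes only in rows, so rows that do not move let the fingers close. It gives the time, the measured TCP pose, the force and the opening at its end, in the units of the state.
- r.state(): the state, without advancing time (a new reading comes with each control period).
- r.capture(name): name is "scene" or "side" or "wrist"; returns (picture, depth): 400x640x3 uint8, red, green, blue; 400x640 float32, m along the optical axis (not along the pixel's ray), 0 where there is no reading.
- r.camera_params(name): a dict with "K" (3x3 intrinsics, pixels), "cam_to_world" (4x4, takes a point from camera to world coordinates); the wrist camera has in their place "mount" (4x4, takes a point from camera to tool coordinates, whose origin is the TCP and whose axes are the tool frame's). Camera axes: x right, y up, looking along -z (the intrinsics and any distortion apply to the point x, -y, -z); pixel columns grow to the right and rows downward; lengths in m; the calibration is good to about 2 mm. A picture is of the moment at which its call begins: read the wrist's pose just before it. camera_params takes no time and is no camera call.
- r.job_done(): hands the job in, once; it reports no verdict.
Trained networks look in the newest picture that a camera, given by its name, has taken for a name from the list of things; names that differ only in an ending like _2 or _b are one class to them, and where a whole thing is asked for, a point or a joint stands for the part that bears it (a point fixed in the world has none). Each returns a list of dicts, best first, with "p" (0 to 1); they miss things now and then, are a little off and sometimes report something else, mostly with a low value. They report only what shows in the picture. A call takes as long as a camera call. They do not tell look-alikes from the thing itself.
- r.find_in(target, camera): "centre" ([column, row] in pixels, amid what is visible of it).
The state is a dict: "t": time; "qpos": joint angles; "joint_velocities": joint speeds; "joint_torque": joint torques, N m; "ee_pos": TCP position; "orientation": TCP orientation; "force": force on the tool from outside, world axes, zero at the start; "ft_torque": the same for the moment, N m; "grip_width": opening from 0.0 (shut) to 1.0 (fully open).
Only numpy, scipy, OpenCV 4.12 (cv2) and the standard library are available. Lean on these libraries where they do the work, as an engineer would, in place of code of your own. Each camera call takes 0.05 s, during which the arm holds its last target.

## Working session

There is one attempt and no reset: what is moved stays moved. The work goes in short steps, Python scripts to look and compute and a tool call to move; the robot and the scene stay as the last step left them, time stands still between calls to the robot, and variables do not carry over. Pictures are saved under pics/ and viewed, and the job is handed in when it is done.

Besides the shell and the picture viewer there is one more tool, called after "Request:" as name([rows], argument=value, ...), one row to a line, values as JSON. jog_arm: Moves the arm, as the interface text tells. Its arguments: {"type":"object","properties":{"deltas":{"type":"array"},"newtons":{"type":"number"}},"required":["deltas"]}

```bash
ls; mkdir -p pics
cat > h.py <<'E'
import numpy as np, cv2
from rig import r
from scipy.spatial.transform import Rotation as R
def cam(name):
    p=r.camera_params(name); K=np.array(p['K'])
    if 'cam_to_world' in p: T=np.array(p['cam_to_world'])
    else:
        s=r.state(); W=np.eye(4); W[:3,:3]=R.from_quat(s['orientation']).as_matrix(); W[:3,3]=s['ee_pos']; T=W@np.array(p['mount'])
    return K,T
def ray(K,T,u,v):
    d=np.array([(u-K[0,2])/K[0,0],-(v-K[1,2])/K[1,1],-1.]); return T[:3,3],T[:3,:3]@d
def at_z(K,T,u,v,z):
    o,d=ray(K,T,u,v); return o+d*(z-o[2])/d[2]
def at_d(K,T,u,v,dep):
    o,d=ray(K,T,u,v); return o+d*dep
def proj(K,T,P):
    c=np.linalg.inv(T)@np.append(P,1); return K[0,0]*c[0]/-c[2]+K[0,2], K[1,1]*c[1]/c[2]+K[1,2]
def save(n,p): cv2.imwrite('pics/'+n+'.png',p[:,:,::-1])
E
python3 - <<'E'
from h import *
np.set_printoptions(precision=4,suppress=True)
print(r.state())
for n in('scene','side'):
    p,d=r.capture(n); save(n+'0',p); np.save(n+'_d.npy',d)
    print(n,r.camera_params(n))
    for t in('blank','chute','flap','beaker','gaskets','vial'):
        print(t,[(x['centre'],x['p']) for x in r.find_in(t,n)])
E
```

```text
pics
{'t': 0.0, 'qpos': array([-1.4042,  0.3339,  0.0399,  1.4663, -0.0134,  1.3433, -0.0585]), 'joint_velocities': array([ 0.0011,  0.0004,  0.0007,  0.0002,  0.0006, -0.0003,  0.0002]), 'joint_torque': array([  0.0001, -65.6375,   1.3355, -40.3814,  -0.0596,   0.0447,
         0.0002]), 'ee_pos': array([0.1707, 0.6267, 0.2297]), 'orientation': array([-0.4297,  0.5623,  0.4289,  0.5614]), 'force': array([-0.1628,  0.1657,  0.4208]), 'ft_torque': array([-0.0188, -0.0102, -0.0066]), 'grip_width': 1.0027918203758195}
scene {'K': array([[442.502 ,   0.    , 316.8989],
       [  0.    , 442.502 , 198.577 ],
       [  0.    ,   0.    ,   1.    ]]), 'cam_to_world': array([[ 0.7343,  0.5014, -0.4576,  0.1919],
       [-0.6787,  0.531 , -0.5073, -0.3231],
       [-0.0113,  0.6831,  0.7302,  0.6876],
       [ 0.    ,  0.    ,  0.    ,  1.    ]])}
blank [([245.8, 289.8], 0.78), ([369.2, 289.5], 0.56), ([323.8, 199.5], 0.36)]
chute [([324.8, 195.5], 0.94)]
flap [([323.5, 180.4], 0.63)]
beaker [([279.2, 160.2], 0.79)]
gaskets [([378.8, 222.6], 0.63), ([281.5, 161.1], 0.2)]
vial [([414.7, 195.6], 0.82)]
side {'K': array([[390.9894,   0.    , 321.6351],
       [  0.    , 390.9894, 199.9342],
       [  0.    ,   0.    ,   1.    ]]), 'cam_to_world': array([[-0.9778,  0.101 , -0.1834,  0.4496],
       [-0.209 , -0.4179,  0.8841,  0.8682],
       [ 0.0126,  0.9028,  0.4298,  0.4431],
       [ 0.    ,  0.    ,  0.    ,  1.    ]])}
blank [([357.2, 209.9], 0.88), ([425.4, 232.3], 0.69)]
chute [([311.5, 216.3], 0.79), ([356.8, 211.3], 0.54)]
flap []
beaker [([299.5, 249.3], 0.87), ([355.8, 208.7], 0.21)]
gaskets [([272.0, 185.3], 0.71)]
vial []
```

View pics/scene0.png

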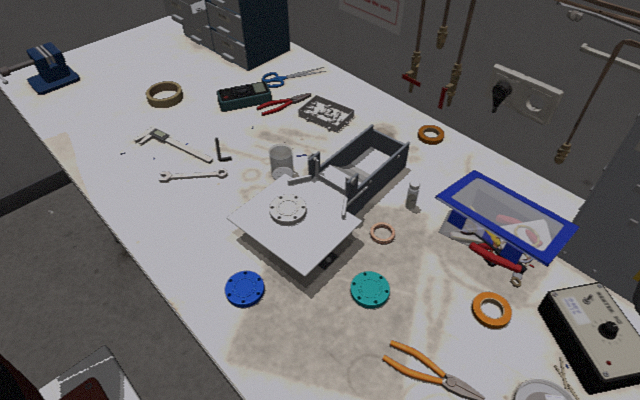

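View pics/side0.png

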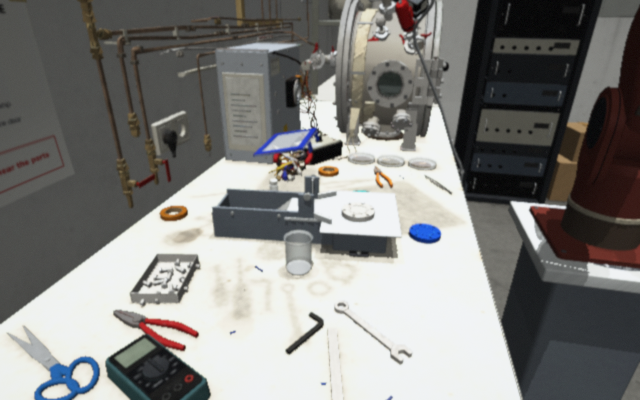

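The scene picture shows three discs: a steel one lying on the apron at (288,208), a blue one at (245,289) and a turquoise one at (370,289), both of those on the worktop. The blank should be the steel one, as it is uncoloured and on the deck. I'll confirm this in a crop and measure it.

Run:
```python
from h import *
p=cv2.imread('pics/scene0.png'); c=p[115:275,220:420]; cv2.imwrite('pics/crop0.png',cv2.resize(c,None,fx=4,fy=3.75*1.0,interpolation=cv2.INTER_CUBIC))
```

```text
(no output)
```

View pics/crop0.png

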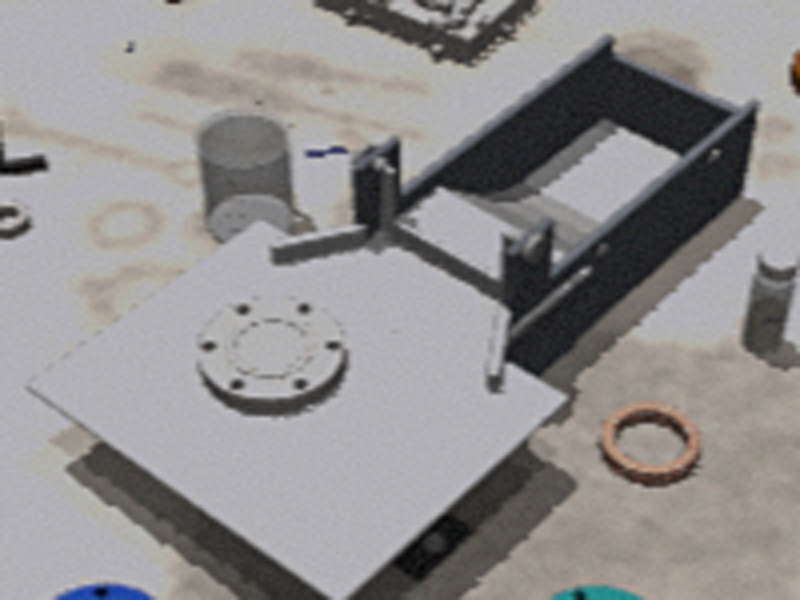

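```bash
cat >> h.py <<'E'
from scipy.optimize import least_squares
def ch2w(c,P):
    P=np.asarray(P,float); a=c[2]; return np.array([c[0]+np.cos(a)*P[0]-np.sin(a)*P[1], c[1]+np.sin(a)*P[0]+np.cos(a)*P[1], P[2]])
def w2ch(c,P):
    d=np.asarray(P)[:2]-c[:2]; a=c[2]; return np.array([np.cos(a)*d[0]+np.sin(a)*d[1], -np.sin(a)*d[0]+np.cos(a)*d[1]])
E
python3 - <<'E'
from h import *
np.set_printoptions(precision=4,suppress=True)
K,T=cam('scene')
obs=[((-.19,.1,.06),(227,218.2)),((-.19,-.1,.06),(304.5,275)),((-.03,-.1,.06),(362,221.7)),((-.03,.1,.06),(286.3,174.2)),((.204,.051,.074),(372.5,125.7)),((.204,-.051,.074),(408.8,142.5))]
f=lambda c: np.concatenate([np.array(proj(K,T,ch2w(c,P)))-o for P,o in obs])
s=least_squares(f,[.5,0.1,0.]); c=s.x; print(c,f(c).round(1)); np.save('chute.npy',c)
for P,o in obs: print(P,w2ch(c,at_z(K,T,*o,P[2])))
b=at_z(K,T,288,207,.073); print('blank',b,w2ch(c,b))
# depth segmentation of disc top
d=np.load('scene_d.npy'); v,u=np.mgrid[:400,:640]; o=T[:3,3]
D=np.stack([(u-K[0,2])/K[0,0],-(v-K[1,2])/K[1,1],-np.ones_like(u)],-1)@T[:3,:3].T; P=o+D*d[...,None]
q=P[...,:2]-c[:2];X=np.cos(c[2])*q[...,0]+np.sin(c[2])*q[...,1];Y=-np.sin(c[2])*q[...,0]+np.cos(c[2])*q[...,1]
m=(d>0)&(X>-.18)&(X<-.04)&(abs(Y)<.09)&(P[...,2]>.068)&(P[...,2]<.08)
print(m.sum(),X[m].min(),X[m].max(),Y[m].min(),Y[m].max())
cc=cv2.minEnclosingCircle(np.stack([X[m],Y[m]],-1).astype(np.float32)); print(cc, np.median(P[...,2][m]))
m2=(d>0)&(X>-.18)&(X<-.04)&(abs(Y)<.09)&(P[...,2]<.068);print('deck z',np.median(P[...,2][m2]))
for n,uv,z in(('beaker',(280,174),0.0),('gask',(382.5,233),.005),('vial',(411,207),0)): w=at_z(K,T,*uv,z);print(n,w,w2ch(c,w))
Ks,Ts=cam('side'); w=at_z(Ks,Ts,357.2,209.9,.07);print('side blank',w,w2ch(c,w))
E
```

```text
[0.627  0.115  0.1075] [-1.4 -0.4  0.3  2.1  0.8 -0.4 -1.4 -1.3 -0.2 -2.2  2.  -0.1]
(-0.19, 0.1, 0.06) [-0.1888  0.0973]
(-0.19, -0.1, 0.06) [-0.1872 -0.0969]
(-0.03, -0.1, 0.06) [-0.0317 -0.0995]
(-0.03, 0.1, 0.06) [-0.0309  0.0951]
(0.204, 0.051, 0.074) [0.1978 0.0459]
(0.204, -0.051, 0.074) [ 0.2008 -0.048 ]
blank [0.5231 0.1252 0.073 ] [-0.1022  0.0213]
810 -0.13647572102503785 -0.04030687104863494 -0.06855174253515091 0.07483637028917534
((-0.066986583173275, 0.004533254541456699), 0.07520096004009247) 0.0704352595534074
deck z 0.057448321324128915
beaker [0.6139 0.2672 0.    ] [0.0033 0.1527]
gask [ 0.6506 -0.0053  0.005 ] [ 0.0105 -0.1222]
vial [0.7492 0.0024 0.    ] [ 0.1093 -0.1251]
side blank [0.5255 0.131  0.07  ] [-0.0993  0.0268]
```

```bash
cat >> h.py <<'E'
def plan(target,yawerr=True):
    """shift in tool axes to target (world), and turn (rotvec in tool axes) to: tool x down, tool z along +-chute y"""
    c=np.load('chute.npy'); s=r.state(); M=R.from_quat(s['orientation']).as_matrix()
    yv=np.array([-np.sin(c[2]),np.cos(c[2]),0]); 
    if M[:,2]@yv<0: yv=-yv
    G=np.stack([[0,0,-1.],np.cross(yv,[0,0,-1.]),yv],1)
    rv=R.from_matrix(M.T@G).as_rotvec()
    d=np.asarray(target)-s['ee_pos']
    print('tcp',s['ee_pos'],'t',s['t'],'F',s['force'],'w',s['grip_width'],'chute',w2ch(c,s['ee_pos']))
    print('shift now-axes',M.T@d,'after turn',G.T@d,'turn',rv,'deg',np.degrees(np.linalg.norm(rv)))
    return G
E
python3 - <<'E'
from h import *
np.set_printoptions(precision=4,suppress=True)
c=np.load('chute.npy'); t=ch2w(c,(-.18,.022,.20)); print(t)
print(R.from_quat(r.state()['orientation']).as_matrix())
print(plan(t))
E
```

```text
[0.4457 0.1176 0.2   ]
[[ 0.     -0.9649  0.2627]
 [-0.      0.2627  0.9649]
 [-1.     -0.     -0.    ]]
tcp [0.1708 0.6271 0.2305] t 0.7 F [ 0.2124 -0.2031  0.4208] w 1.0013443845406649 chute [-0.3987  0.5581]
shift now-axes [ 0.0306 -0.3991 -0.4194] after turn [ 0.0305 -0.2187 -0.5361] turn [-0.3733 -0.      0.    ] deg 21.390384887054953
[[ 0.     -0.9942 -0.1073]
 [ 0.     -0.1073  0.9942]
 [-1.     -0.      0.    ]]
```

Request:
jog_arm([
  [-0.4, [0, 0, 0], [-0.0933, 0, 0]],
  [-0.4, [0, 0, 0], [-0.0933, 0, 0]],
  [-0.4, [0, 0, 0], [-0.0933, 0, 0]],
  [-0.4, [0, 0, 0], [-0.0933, 0, 0]],
  [-0.4, [0, -0.0122, -0.0298], [0, 0, 0]],
  [-0.4, [0, -0.0122, -0.0298], [0, 0, 0]],
  [-0.4, [0, -0.0122, -0.0298], [0, 0, 0]],
  [-0.4, [0, -0.0122, -0.0298], [0, 0, 0]],
])

```text
t: 1.37
ee_pos: [0.2326, 0.5125, 0.2305]
orientation: [0.526, -0.472, -0.526, -0.472]
force: [1.0, 0.3, 0.4]
grip_width: 0.48
```

Request:
jog_arm([
  [-0.4, [0, -0.0122, -0.0298], [0, 0, 0]],
  [-0.4, [0, -0.0122, -0.0298], [0, 0, 0]],
  [-0.4, [0, -0.0122, -0.0298], [0, 0, 0]],
  [-0.4, [0, -0.0122, -0.0298], [0, 0, 0]],
  [-0.4, [0, -0.0122, -0.0298], [0, 0, 0]],
  [-0.4, [0, -0.0122, -0.0298], [0, 0, 0]],
  [-0.4, [0, -0.0122, -0.0298], [0, 0, 0]],
  [-0.4, [0, -0.0122, -0.0298], [0, 0, 0]],
  [-0.4, [0, -0.0122, -0.0298], [0, 0, 0]],
  [-0.4, [0, -0.0122, -0.0298], [0, 0, 0]],
])

```text
t: 2.2
ee_pos: [0.3858, 0.2292, 0.2309]
orientation: [-0.526, 0.472, 0.526, 0.473]
force: [0.9, 0.4, 0.2]
grip_width: 0.299
```

Request:
jog_arm([
  [-0.4, [0, -0.0122, -0.0298], [0, 0, 0]],
  [-0.4, [0, -0.0122, -0.0298], [0, 0, 0]],
  [-0.4, [0, -0.0122, -0.0298], [0, 0, 0]],
  [-0.4, [0, -0.0122, -0.0298], [0, 0, 0]],
  [-0.4, [0, 0, 0], [0, 0, 0]],
  [-0.4, [0, 0, 0], [0, 0, 0]],
])

```text
t: 2.7
ee_pos: [0.4472, 0.1159, 0.2308]
orientation: [0.525, -0.473, -0.525, -0.474]
force: [0.6, 0.9, -0.1]
grip_width: 0.301
```

Run:
```python
from h import *
np.set_printoptions(precision=4,suppress=True)
c=np.load('chute.npy'); t=ch2w(c,(-.18,.022,.20)); plan(t)
p,d=r.capture('wrist'); save('wrist1',p); np.save('w_d.npy',d); K,T=cam('wrist'); np.savez('w1.npz',K=K,T=T)
print(K,T,[(x['centre'],x['p']) for x in r.find_in('blank','wrist')],r.state()['qpos'])
```

```text
tcp [0.4472 0.1159 0.2308] t 2.7 F [ 0.6351  0.8758 -0.1265] w 0.3013231586510831 chute [-0.1787  0.0201]
shift now-axes [0.0308 0.0013 0.0019] after turn [0.0308 0.0013 0.0019] turn [-0.004   0.0004  0.0004] deg 0.22955052398949893
[[281.3058   0.     322.6006]
 [  0.     281.3058 198.7704]
 [  0.       0.       1.    ]] [[-0.1054 -0.9496 -0.2951  0.3648]
 [ 0.9944 -0.1005 -0.0319  0.1089]
 [ 0.0006 -0.2968  0.9549  0.3851]
 [ 0.      0.      0.      1.    ]] [([323.7, 244.6], 0.91), ([188.3, 220.2], 0.91), ([300.5, 118.3], 0.68)] [-0.8343 -0.0815  0.4587  1.9205  0.0371  1.2943  1.2916]
```

View pics/wrist1.png

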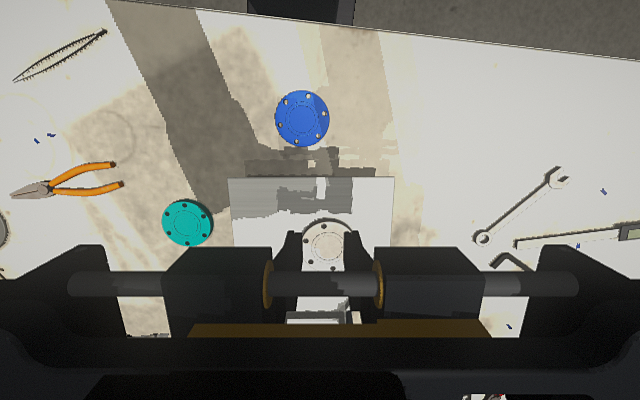

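The wrist picture shows the steel disc at about (326,243) between the fingers, with its rear edge at row ~219. The apron's near edge runs from (228,178) to (395,178). The blue disc (302,118) and the turquoise one (188,221) lie on the worktop.

Run:
```python
from h import *
np.set_printoptions(precision=4,suppress=True)
c=np.load('chute.npy'); z=np.load('w1.npz');K,T=z['K'],z['T']
for n,uv,h in(('nl',(228,178),.06),('nr',(395,178),.06),('side r',(232,246),.06),('side l',(393,246),.06),('blank find',(323.7,244.6),.073),('blank back',(326,219),.073),('bl left',(301,235),.073),('bl right',(352,235),.073)):
    w=at_z(K,T,*uv,h); print(n,w,w2ch(c,w))
p=cv2.imread('pics/wrist1.png'); cv2.imwrite('pics/wcrop.png',cv2.resize(p[160:340,215:415],None,fx=4,fy=3.3,interpolation=cv2.INTER_CUBIC))
```

```text
nl [0.4515 0.0057 0.06  ] [-0.1863 -0.0898]
nr [0.4306 0.2022 0.06  ] [-0.1859  0.1077]
side r [0.5402 0.0114 0.06  ] [-0.0974 -0.0938]
side l [0.5186 0.2158 0.06  ] [-0.097   0.1118]
blank find [0.5195 0.1268 0.073 ] [-0.1056  0.0233]
blank back [0.4859 0.126  0.073 ] [-0.1392  0.026 ]
bl left [0.5097 0.0981 0.073 ] [-0.1185 -0.0042]
bl right [0.5032 0.1595 0.073 ] [-0.1184  0.0575]
```

View pics/wcrop.png

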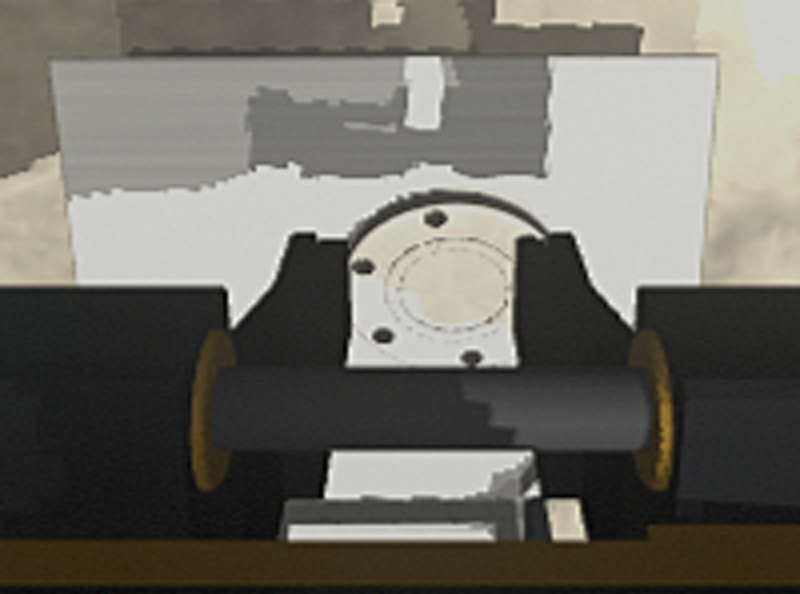

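Run:
```python
from h import *
p=cv2.imread('pics/side0.png'); cv2.imwrite('pics/scrop.png',cv2.resize(p[165:290,205:415],None,fx=3.8,fy=3.8,interpolation=cv2.INTER_CUBIC))
```

```text
(no output)
```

View pics/scrop.png

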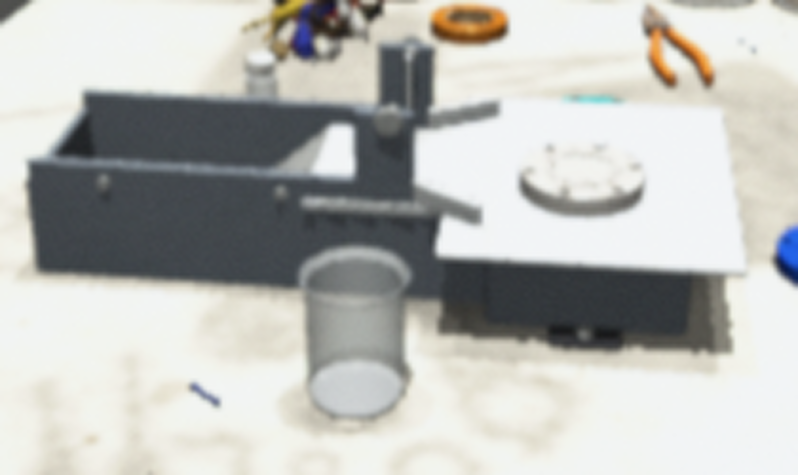

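Run:
```python
from h import *
np.set_printoptions(precision=4,suppress=True)
z=np.load('w1.npz')
C={'scene':(cam('scene'),[((-.19,.1,.06),(227,218.2)),((-.19,-.1,.06),(304.5,275)),((-.03,-.1,.06),(362,221.7)),((-.03,.1,.06),(286.3,174.2)),((.204,.051,.074),(372.5,125.7)),((.204,-.051,.074),(408.8,142.5))],(288,207)),
'side':(cam('side'),[((-.19,.1,.06),(401,235.5)),((-.19,-.1,.06),(395.8,194)),((-.03,.1,.06),(320,231.3)),((.204,.051,.074),(213.7,207.6)),((.204,-.051,.074),(227.4,189.5))],(358,209.5)),
'wrist':((z['K'],z['T']),[((-.19,.1,.06),(395,177.5)),((-.19,-.1,.06),(228,177.5))],(326.5,242))}
def mk(names):
    def f(c): return np.concatenate([np.array(proj(*C[n][0],ch2w(c,P)))-o for n in names for P,o in C[n][1]])
    return f
for names in (['scene'],['side'],['wrist'],['scene','side'],['scene','side','wrist']):
    f=mk(names); c=least_squares(f,[.62,.11,.1]).x; print(names,c,f(c).round(1))
    for n in C:
        (K,T),_,uv=C[n]; b=at_z(K,T,*uv,.073); print('   ',n,b,w2ch(c,b))
```

```text
['scene'] [0.627  0.115  0.1075] [-1.4 -0.4  0.3  2.1  0.8 -0.4 -1.4 -1.3 -0.2 -2.2  2.  -0.1]
    scene [0.5231 0.1252 0.073 ] [-0.1022  0.0213]
    side [0.5235 0.1347 0.073 ] [-0.1009  0.0307]
    wrist [0.5157 0.1299 0.073 ] [-0.1091  0.0267]
['side'] [0.6273 0.1233 0.1087] [ 2.   0.8 -0.  -0.6 -0.  -0.2 -1.9 -0.8 -0.2 -2. ]
    scene [0.5231 0.1252 0.073 ] [-0.1033  0.0132]
    side [0.5235 0.1347 0.073 ] [-0.102   0.0225]
    wrist [0.5157 0.1299 0.073 ] [-0.1102  0.0186]
['wrist'] [0.6295 0.124  0.1056] [ 1.1  0.1 -1.1  0.1]
    scene [0.5231 0.1252 0.073 ] [-0.1056  0.0125]
    side [0.5235 0.1347 0.073 ] [-0.1043  0.0218]
    wrist [0.5157 0.1299 0.073 ] [-0.1126  0.0179]
['scene', 'side'] [0.6279 0.1169 0.1089] [-1.6 -1.   0.1  1.2  0.4 -1.2 -1.7 -1.9 -0.7 -2.8  1.5 -0.8  1.7 -0.9
 -0.2 -1.7  0.4 -1.8 -0.8 -2.1  0.7 -3.1]
    scene [0.5231 0.1252 0.073 ] [-0.1032  0.0196]
    side [0.5235 0.1347 0.073 ] [-0.1019  0.029 ]
    wrist [0.5157 0.1299 0.073 ] [-0.1102  0.0251]
['scene', 'side', 'wrist'] [0.6287 0.1197 0.0987] [-2.3 -2.9 -1.9 -0.4 -0.8 -2.1 -2.  -3.1 -0.5 -3.2  1.4 -1.   0.8  0.2
 -0.1 -1.  -0.9 -1.1 -1.7 -2.   0.4 -3.  -1.3 -0.4 -3.6 -1.5]
    scene [0.5231 0.1252 0.073 ] [-0.1045  0.0159]
    side [0.5235 0.1347 0.073 ] [-0.1033  0.0253]
    wrist [0.5157 0.1299 0.073 ] [-0.1115  0.0213]
```

Each camera shows the same layout, but with offsets of up to about 9 mm between them in y. I'll use a blended chute pose and check it again with the wrist camera before the lane. The disc sits about 20 mm left of the lane axis, so I'll push it diagonally first, then straight.

```bash
cat >> h.py <<'E'
def go(xc,yc,z,yaw=0.):
    np.set_printoptions(precision=4,suppress=True)
    c=np.load('chute.npy'); s=r.state(); M=R.from_quat(s['orientation']).as_matrix()
    a=c[2]+yaw; yv=np.array([-np.sin(a),np.cos(a),0]); G=np.stack([[0,0,-1.],np.cross(yv,[0,0,-1.]),yv],1)
    rv=R.from_matrix(M.T@G).as_rotvec(); d=ch2w(c,(xc,yc,z))-s['ee_pos']
    print('tcp',s['ee_pos'],'chute',w2ch(c,s['ee_pos']),'t',round(s['t'],2),'F',s['force'],'w',s['grip_width'])
    print('turn',rv,'shift after turn',G.T@d)
E
python3 - <<'E'
from h import *
np.save('chute.npy',[.628,.121,.107])
go(-.167,.037,.0715,-.265)
E
```

```text
tcp [0.4462 0.1181 0.2306] chute [-0.181   0.0165] t 2.8 F [-0.7003  0.735   0.6638] w 0.304366778857503
turn [ 0.2659  0.0003 -0.0002] shift after turn [ 0.1591 -0.0082  0.0234]
```

Request:
jog_arm([
  [-0.4, [0, 0, 0], [0.0665, 0, 0]],
  [-0.4, [0, 0, 0], [0.0665, 0, 0]],
  [-0.4, [0, 0, 0], [0.0665, 0, 0]],
  [-0.4, [0, 0, 0], [0.0665, 0, 0]],
  [-0.4, [0.02, -0.0041, 0.0117], [0, 0, 0]],
  [-0.4, [0.02, -0.0041, 0.0117], [0, 0, 0]],
  [-0.4, [0.03, 0, 0], [0, 0, 0]],
  [-0.4, [0.03, 0, 0], [0, 0, 0]],
  [-0.4, [0.019, 0, 0], [0, 0, 0]],
  [-0.4, [0, 0, 0], [0, 0, 0]],
])

```text
t: 3.63
ee_pos: [0.4553, 0.1396, 0.1078]
orientation: [-0.459, 0.54, 0.46, 0.535]
force: [-1.3, -0.7, 0.1]
grip_width: 0.303
```

Run:
```python
from h import *
go(-.167,.037,.0715,-.265)
p,d=r.capture('scene'); save('scene2',p); cv2.imwrite('pics/crop2.png',cv2.resize(p[115:275,220:420,::-1],None,fx=4,fy=3.75,interpolation=cv2.INTER_CUBIC))
K,T=cam('wrist'); p,d=r.capture('wrist'); save('wrist2',p);np.savez('w2.npz',K=K,T=T)
```

```text
tcp [0.4553 0.1396 0.1078] chute [-0.1698  0.037 ] t 3.63 F [-1.3105 -0.7462  0.0577] w 0.3029034790146947
turn [ 0.002  -0.004  -0.0052] shift after turn [ 0.0363 -0.0027  0.0007]
```

View pics/crop2.png

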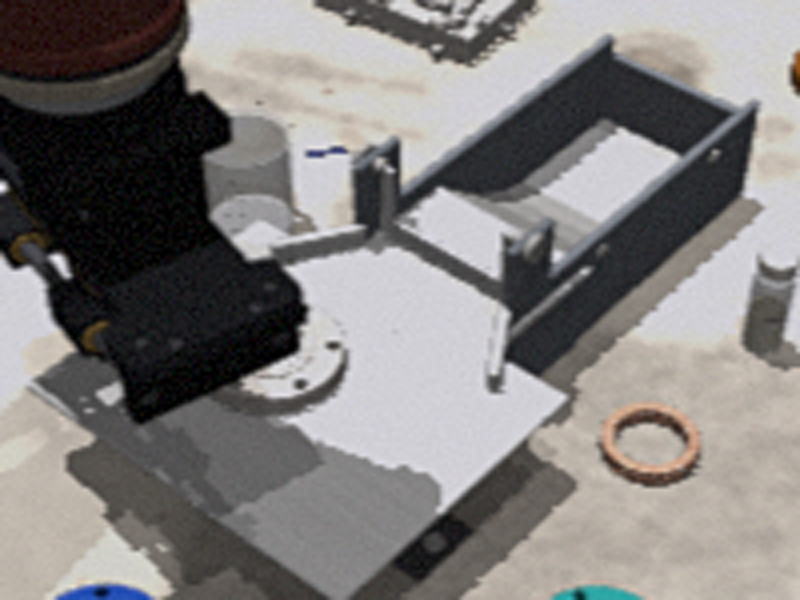

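View pics/wrist2.png

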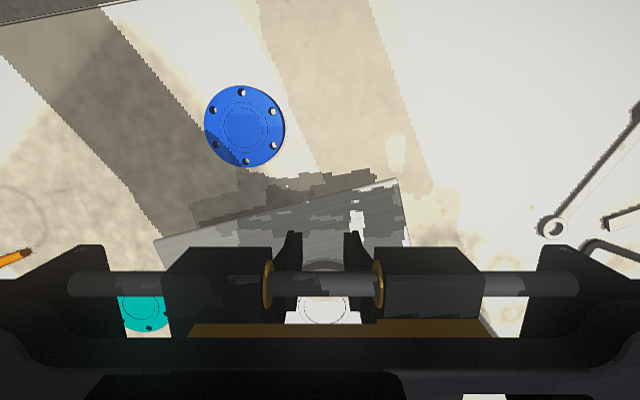

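The wrist picture shows the disc centred between the fingers at col ~323, with the fingertips behind its rear edge. Next I go down to about 3.5 mm above the deck.

Request:
jog_arm([
  [-0.4, [0.016, 0, 0], [0, 0, 0]],
  [-0.4, [0.014, 0, 0], [0, 0, 0]],
  [-0.4, [0.0063, 0, 0], [0, 0, 0]],
  [-0.4, [0, 0, 0], [0, 0, 0]],
])

```text
t: 4.07
ee_pos: [0.4583, 0.1397, 0.0755]
orientation: [-0.459, 0.538, 0.459, 0.538]
force: [0.7, -0.9, 0.3]
grip_width: 0.306
```

Run:
```python
from h import *
go(-.097,.018,.0715,-.265)
p,d=r.capture('side'); cv2.imwrite('pics/s3.png',cv2.resize(p[100:290,205:475,::-1],None,fx=2.9,fy=2.9,interpolation=cv2.INTER_CUBIC))
```

```text
tcp [0.4583 0.1397 0.0755] chute [-0.1668  0.0367] t 4.07 F [ 0.6906 -0.8551  0.256 ] w 0.30631844281262394
turn [ 0.0001  0.0001 -0.0002] shift after turn [ 0.004  -0.0722  0.0002]
```

View pics/s3.png

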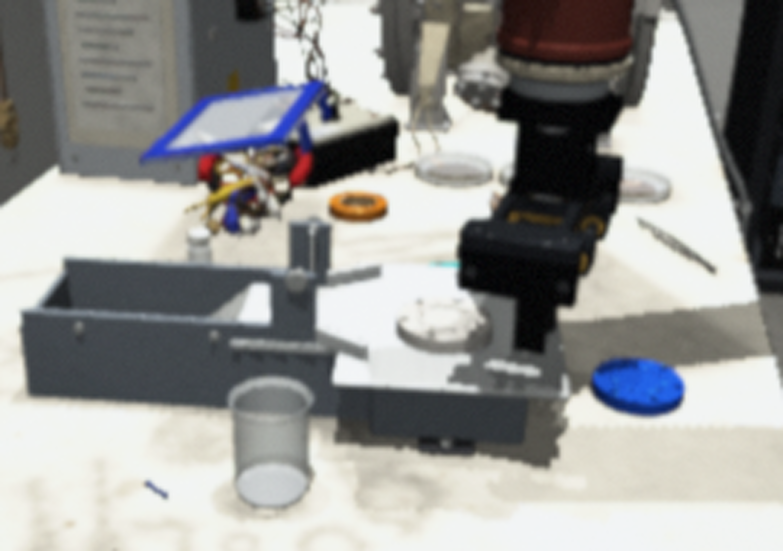

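Request:
jog_arm([
  [-0.4, [0.0035, 0, 0], [0, 0, 0]],
  [-0.4, [0, -0.006, 0], [0, 0, 0]],
  [-0.4, [0, -0.006, 0], [0, 0, 0]],
  [-0.4, [0, -0.006, 0], [0, 0, 0]],
  [-0.4, [0, -0.006, 0], [0, 0, 0]],
  [-0.4, [0, -0.006, 0], [0, 0, 0]],
  [-0.4, [0, -0.006, 0], [0, 0, 0]],
  [-0.4, [0, -0.006, 0], [0, 0, 0]],
  [-0.4, [0, -0.006, 0], [0, 0, 0]],
])

```text
t: 4.87
ee_pos: [0.506, 0.1315, 0.0717]
orientation: [-0.459, 0.538, 0.459, 0.538]
force: [-4.8, 0.9, 3.8]
grip_width: 0.294
```

Run:
```python
from h import *
go(-.0755,.012,.0715,-.265)
p,d=r.capture('scene'); cv2.imwrite('pics/crop4.png',cv2.resize(p[115:275,220:420,::-1],None,fx=4,fy=3.75,interpolation=cv2.INTER_CUBIC))
```

```text
tcp [0.506  0.1315 0.0717] chute [-0.1202  0.0235] t 4.87 F [-4.7638  0.8678  3.801 ] w 0.29430924605738656
turn [-0.0006 -0.0003 -0.0008] shift after turn [ 0.0002 -0.0461  0.0006]
```

View pics/crop4.png

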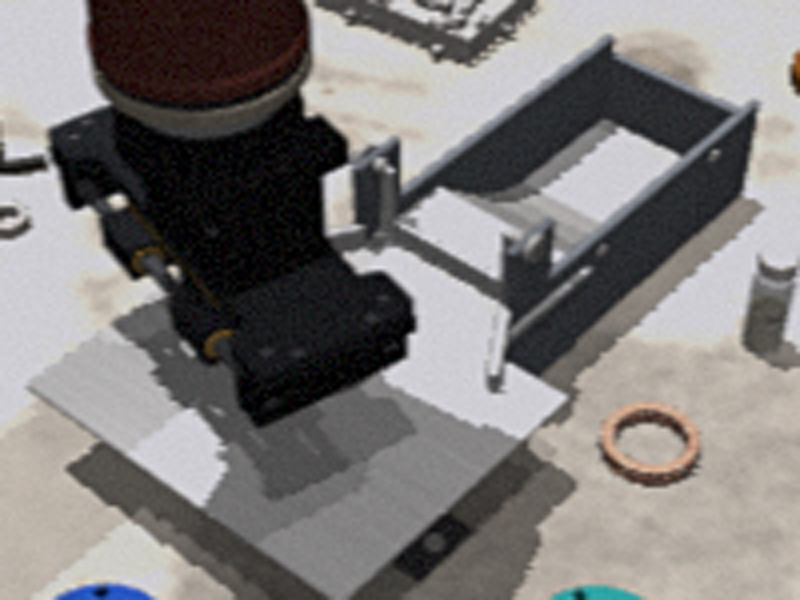

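Run:
```python
from h import *
p,d=r.capture('side'); print(r.state()['force'],r.state()['ee_pos']); cv2.imwrite('pics/s5.png',cv2.resize(p[160:270,285:425,::-1],None,fx=5,fy=5,interpolation=cv2.INTER_CUBIC))
```

```text
[ 0.11785803 -0.36628815 -0.29380886] [0.50702314 0.13112728 0.0717269 ]
```

View pics/s5.png

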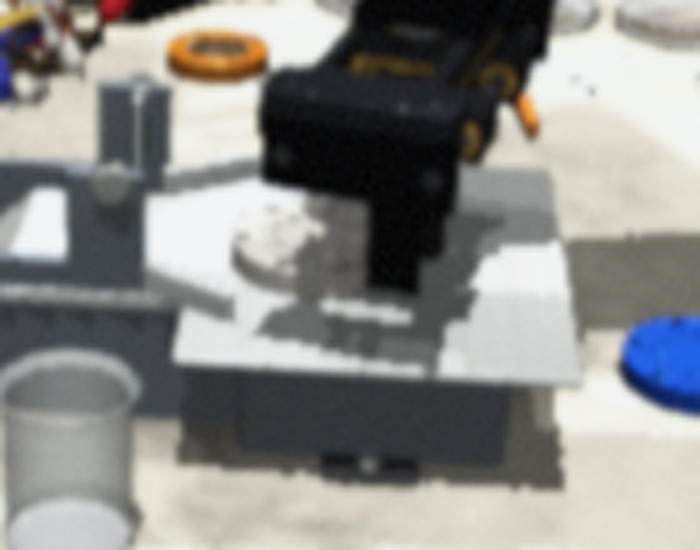

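The side picture shows the disc flat on the apron against the fingers, and the force falls back to zero at rest. I'll carry on with the diagonal push.

Request:
jog_arm([
  [-0.4, [0, -0.006, 0], [0, 0, 0]],
  [-0.4, [0, -0.006, 0], [0, 0, 0]],
  [-0.4, [0, -0.006, 0], [0, 0, 0]],
  [-0.4, [0, -0.006, 0], [0, 0, 0]],
  [-0.4, [0, -0.006, 0], [0, 0, 0]],
  [-0.4, [0, -0.006, 0], [0, 0, 0]],
  [-0.4, [0, -0.006, 0], [0, 0, 0]],
  [-0.4, [0, 0, 0], [0, 0, 0]],
])

```text
t: 5.63
ee_pos: [0.5487, 0.1245, 0.0719]
orientation: [-0.459, 0.538, 0.458, 0.538]
force: [-0.4, 0.5, -0.2]
grip_width: 0.297
```

Run:
```python
from h import *
go(-.11,.012,.0715,0)
p,d=r.capture('side'); s=p; cv2.imwrite('pics/s6.png',cv2.resize(p[160:270,285:425,::-1],None,fx=5,fy=5,interpolation=cv2.INTER_CUBIC))
K,T=cam('wrist'); p,d=r.capture('wrist'); save('wrist6',p);np.savez('w6.npz',K=K,T=T)
```

```text
tcp [0.5487 0.1245 0.0719] chute [-0.0784  0.012 ] t 5.63 F [-0.3616  0.4981 -0.2031] w 0.29667605949931325
turn [-0.2662 -0.0003  0.0013] shift after turn [0.0004 0.0316 0.    ]
```

View pics/s6.png

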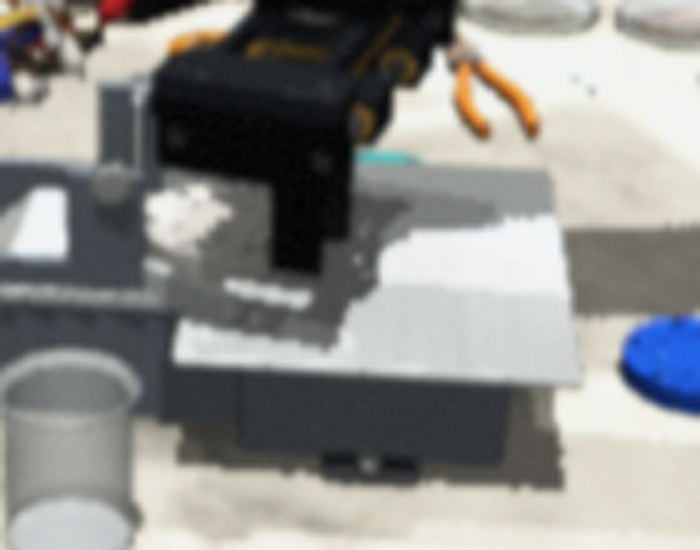

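View pics/wrist6.png

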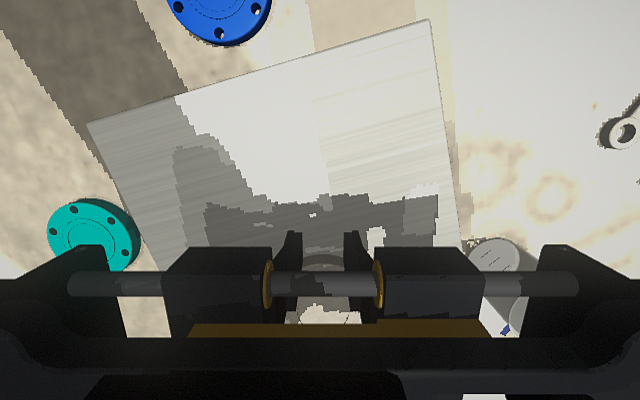

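Run:
```python
from h import *
np.set_printoptions(precision=4,suppress=True)
z=np.load('w6.npz');K,T=z['K'],z['T']
A=at_z(K,T,87,124,.06);B=at_z(K,T,430,19,.06);print(A,B,np.linalg.norm(A-B))
C=np.load('chute.npy');print(w2ch(C,A),w2ch(C,B))
for uv in((142,245),(458,220)): print(w2ch(C,at_z(K,T,*uv,.06)))
z=np.load('w2.npz');K,T=z['K'],z['T']
print('w2',w2ch(C,at_z(K,T,153,240,.06)),w2ch(C,at_z(K,T,396,178,.06)))
```

```text
[0.4525 0.0039 0.06  ] [0.431  0.1999 0.06  ] 0.1971900169940919
[-0.187  -0.0977] [-0.1874  0.0995]
[-0.1089 -0.1016]
[-0.0721  0.0995]
w2 [-0.1886 -0.0978] [-0.188  0.099]
```

The wrist view confirms the chute frame to within 1–3 mm: the near corners come out at y −98 and +100, and yaw agrees. I'll back off, straighten the tool and narrow the fingers slightly.

Request:
jog_arm([
  [-0.4, [0, 0.012, 0], [0, 0, 0]],
  [-0.4, [0, 0.012, 0], [0, 0, 0]],
  [-0.6, [0, 0, 0], [-0.0665, 0, 0]],
  [-0.6, [0, 0, 0], [-0.0665, 0, 0]],
  [-0.6, [0, 0, 0], [-0.0665, 0, 0]],
  [-0.6, [0, 0, 0], [-0.0665, 0, 0]],
  [-0.6, [0, 0, 0], [0, 0, 0]],
])

```text
t: 6.32
ee_pos: [0.5237, 0.1288, 0.0721]
orientation: [0.527, -0.471, -0.527, -0.472]
force: [-0.5, 0.5, 0.7]
grip_width: 0.203
```

Run:
```python
from h import *
go(-.09,.001,.0715,0)
```

```text
tcp [0.5237 0.1288 0.0721] chute [-0.1029  0.0189] t 6.32 F [-0.4525  0.5486  0.6522] w 0.20333407767831338
turn [0.0036 0.0002 0.0009] shift after turn [ 0.0006 -0.0129 -0.0179]
```

Request:
jog_arm([
  [-0.6, [0, 0, -0.009], [0.0036, 0, 0]],
  [-0.6, [0, 0, -0.009], [0, 0, 0]],
  [-0.6, [0, -0.006, 0], [0, 0, 0]],
  [-0.6, [0, -0.006, 0], [0, 0, 0]],
  [-0.6, [0, 0, 0], [0, 0, 0]],
])

```text
t: 6.73
ee_pos: [0.5388, 0.1121, 0.072]
orientation: [0.525, -0.473, -0.525, -0.474]
force: [-0.5, 0.3, -0.9]
grip_width: 0.201
```

Run:
```python
from h import *
go(-.02,.001,.0715,0)
K,T=cam('wrist'); p,d=r.capture('wrist'); save('wrist7',p);np.savez('w7.npz',K=K,T=T)
p,d=r.capture('scene'); cv2.imwrite('pics/crop7.png',cv2.resize(p[115:275,220:420,::-1],None,fx=4,fy=3.75,interpolation=cv2.INTER_CUBIC))
```

```text
tcp [0.5388 0.1121 0.072 ] chute [-0.0896  0.0007] t 6.73 F [-0.4821  0.2569 -0.9462] w 0.20073758920230667
turn [-0.0044 -0.      0.0012] shift after turn [ 0.0005 -0.0696  0.0003]
```

View pics/wrist7.png

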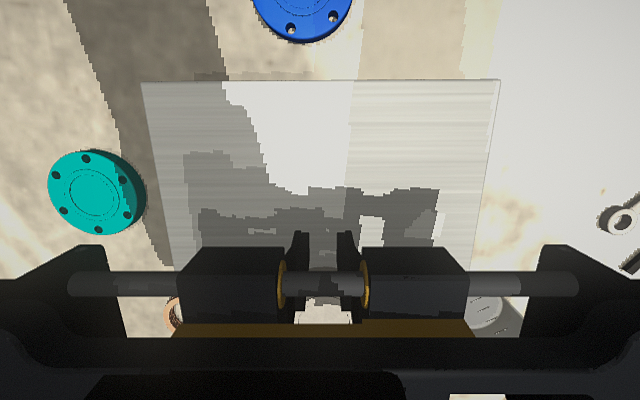

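View pics/crop7.png

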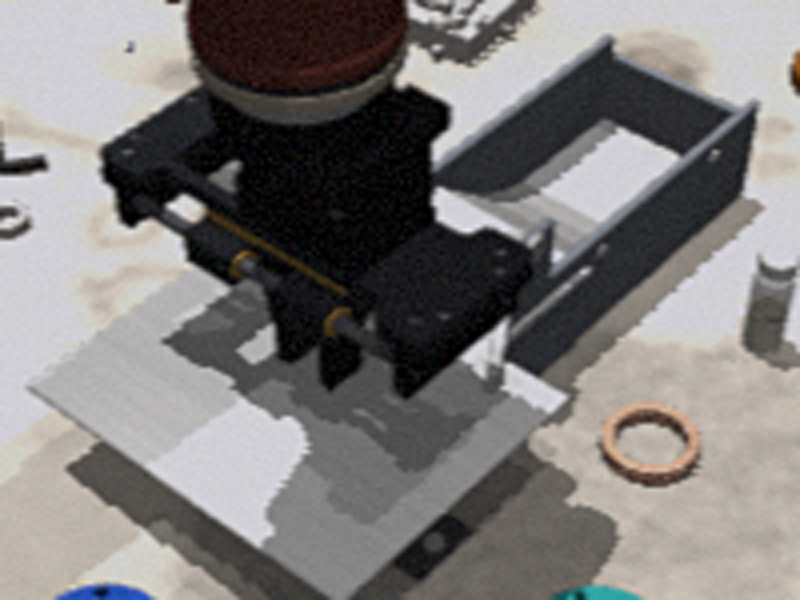

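In the wrist picture the apron's near edge spans cols 142–499 (middle 320.5) and the fingers' middle is at 323, so the tool is aligned. Now I push straight.

Request:
jog_arm([
  [-0.6, [0, -0.006, 0], [0, 0, 0]],
  [-0.6, [0, -0.006, 0], [0, 0, 0]],
  [-0.6, [0, -0.006, 0], [0, 0, 0]],
  [-0.6, [0, -0.006, 0], [0, 0, 0]],
  [-0.6, [0, -0.006, 0], [0, 0, 0]],
  [-0.6, [0, -0.006, 0], [0, 0, 0]],
  [-0.6, [0, -0.006, 0], [0, 0, 0]],
  [-0.6, [0, -0.006, 0], [0, 0, 0]],
  [-0.6, [0, -0.006, 0], [0, 0, 0]],
  [-0.6, [0, 0, 0], [0, 0, 0]],
])

```text
t: 7.67
ee_pos: [0.5926, 0.1178, 0.0718]
orientation: [0.526, -0.473, -0.525, -0.474]
force: [-0.9, 0.1, -0.5]
grip_width: 0.199
```

Run:
```python
from h import *
go(.015,.001,.0715,0)
p,d=r.capture('side'); cv2.imwrite('pics/s8.png',cv2.resize(p[140:270,205:425,::-1],None,fx=3.6,fy=3.6,interpolation=cv2.INTER_CUBIC))
p,d=r.capture('scene'); cv2.imwrite('pics/crop8.png',cv2.resize(p[115:275,220:420,::-1],None,fx=4,fy=3.75,interpolation=cv2.INTER_CUBIC))
```

```text
tcp [0.5926 0.1178 0.0718] chute [-0.0355  0.0006] t 7.67 F [-0.916   0.0788 -0.5423] w 0.19870642392571428
turn [-0.0033 -0.0003  0.0016] shift after turn [ 0.0003 -0.0505  0.0004]
```

View pics/s8.png

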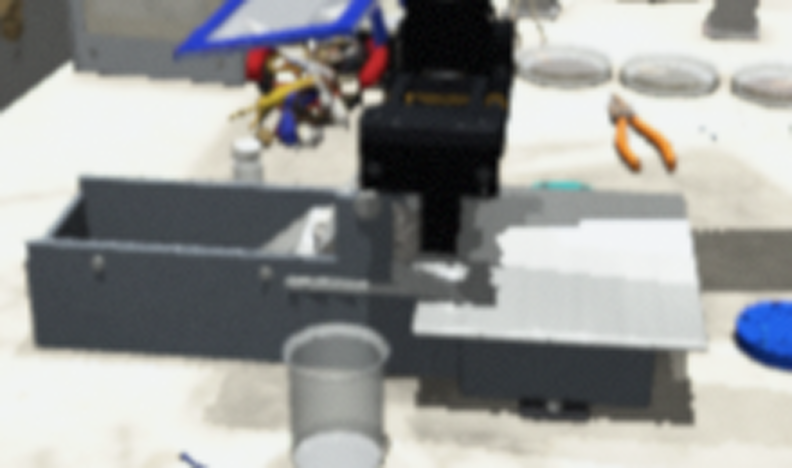

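View pics/crop8.png

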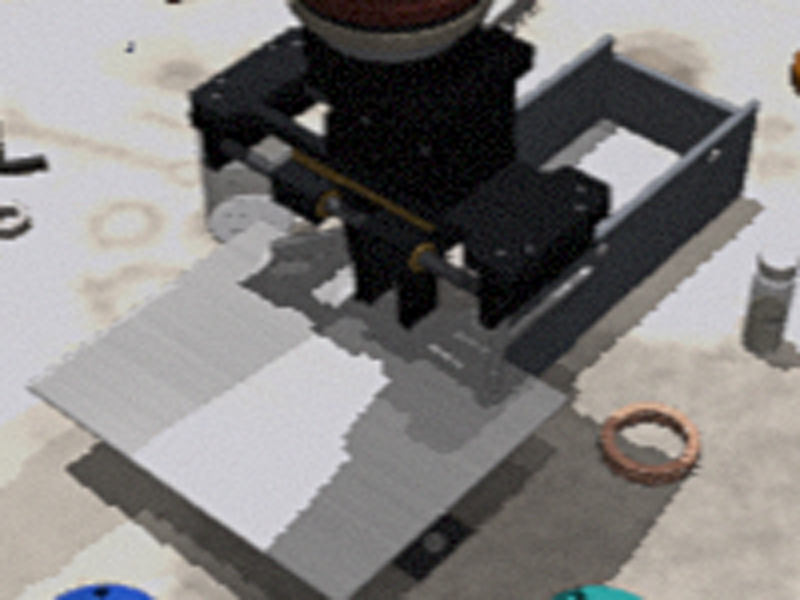

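The disc is entering the lane behind the flap, and the gripper body clears the ears. I'll keep pushing.

Request:
jog_arm([
  [-0.6, [0, -0.006, 0], [0, 0, 0]],
  [-0.6, [0, -0.006, 0], [0, 0, 0]],
  [-0.6, [0, -0.006, 0], [0, 0, 0]],
  [-0.6, [0, -0.006, 0], [0, 0, 0]],
  [-0.6, [0, -0.006, 0], [0, 0, 0]],
  [-0.6, [0, -0.006, 0], [0, 0, 0]],
  [-0.6, [0, -0.006, 0], [0, 0, 0]],
  [-0.6, [0, 0, 0], [0, 0, 0]],
  [-0.6, [0, 0, 0], [0, 0, 0]],
])

```text
t: 8.52
ee_pos: [0.6337, 0.122, 0.0718]
orientation: [0.526, -0.473, -0.525, -0.474]
force: [0.9, -0.7, -0.1]
grip_width: 0.202
```

Run:
```python
from h import *
go(.015,.001,.0715,0)
p,d=r.capture('side'); cv2.imwrite('pics/s9.png',cv2.resize(p[140:270,205:425,::-1],None,fx=3.6,fy=3.6,interpolation=cv2.INTER_CUBIC))
p,d=r.capture('scene'); cv2.imwrite('pics/crop9.png',cv2.resize(p[115:275,220:420,::-1],None,fx=4,fy=3.75,interpolation=cv2.INTER_CUBIC))
```

```text
tcp [0.6337 0.122  0.0718] chute [0.0058 0.0004] t 8.52 F [ 0.8853 -0.7426 -0.0587] w 0.20178161042296142
turn [-0.0033 -0.0003  0.0013] shift after turn [ 0.0003 -0.0092  0.0006]
```

View pics/s9.png

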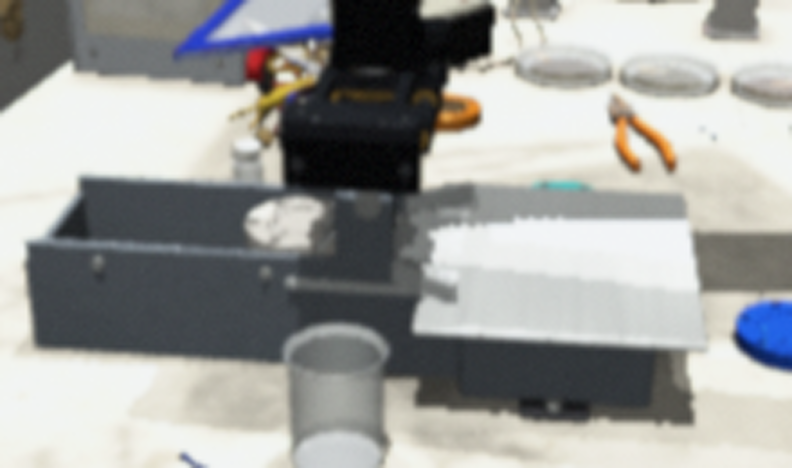

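View pics/crop9.png

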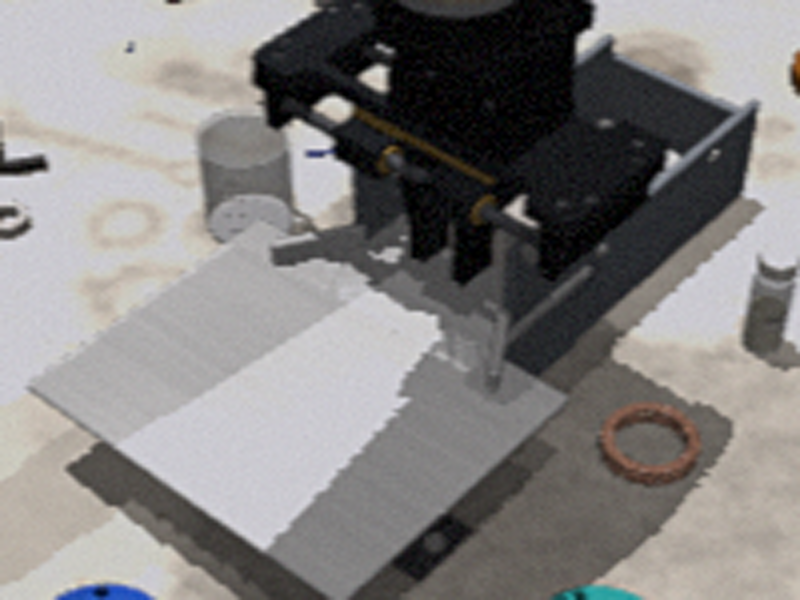

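The disc is at the sill: in the side picture its front overhangs the slide at about (290,222). A few more millimetres should tip it over.

Request:
jog_arm([
  [-0.6, [0, -0.004, 0], [0, 0, 0]],
  [-0.6, [0, -0.004, 0], [0, 0, 0]],
  [-0.6, [0, -0.003, 0], [0, 0, 0]],
  [-0.6, [0, 0, 0], [0, 0, 0]],
  [-0.6, [0, 0, 0], [0, 0, 0]],
  [-0.6, [0, 0, 0], [0, 0, 0]],
  [-0.6, [0, 0, 0], [0, 0, 0]],
])

```text
t: 9.2
ee_pos: [0.6439, 0.1232, 0.0718]
orientation: [0.525, -0.473, -0.525, -0.473]
force: [-0.5, -1.4, -0.3]
grip_width: 0.2
```

Run:
```python
from h import *
go(.019,.001,.0715,0)
p,d=r.capture('side'); cv2.imwrite('pics/s10.png',cv2.resize(p[140:270,205:425,::-1],None,fx=3.6,fy=3.6,interpolation=cv2.INTER_CUBIC))
```

```text
tcp [0.6439 0.1232 0.0718] chute [0.0161 0.0005] t 9.2 F [-0.5346 -1.3942 -0.2986] w 0.2001281285988156
turn [-0.0032 -0.0001  0.0004] shift after turn [ 0.0003 -0.0029  0.0005]
```

View pics/s10.png

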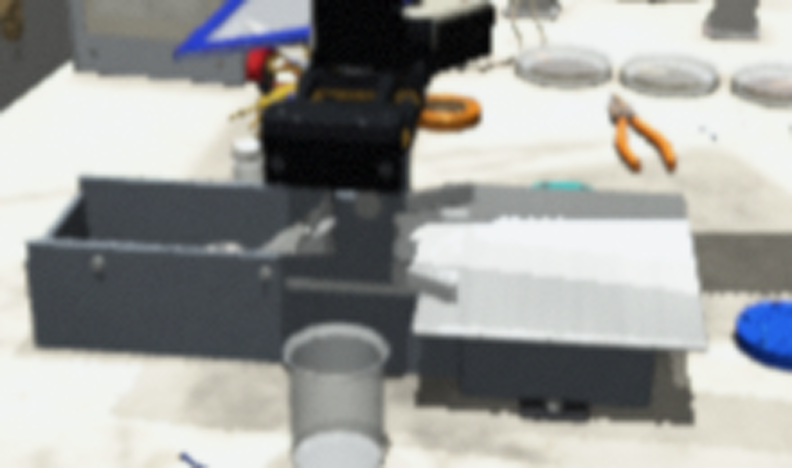

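The disc has tipped over: only its rim still shows above the near cheek at about (225,247). I'll draw the fingers straight back, then lift clear.

Request:
jog_arm([
  [-0.6, [0, 0.01, 0], [0, 0, 0]],
  [-0.6, [0, 0.012, 0], [0, 0, 0]],
  [-0.6, [0, 0.012, 0], [0, 0, 0]],
  [-0.6, [0, 0.012, 0], [0, 0, 0]],
  [-0.6, [0, 0.012, 0], [0, 0, 0]],
  [-0.6, [0, 0.015, 0], [0, 0, 0]],
  [-0.6, [0, 0.02, 0], [0, 0, 0]],
  [-0.6, [0, 0.02, 0], [0, 0, 0]],
  [-0.6, [-0.02, 0.02, 0], [0, 0, 0]],
  [-0.6, [-0.025, 0.01, 0], [0, 0, 0]],
])

```text
t: 10.08
ee_pos: [0.4982, 0.1076, 0.1154]
orientation: [-0.525, 0.475, 0.526, 0.472]
force: [1.1, 0.1, 0.7]
grip_width: 0.199
```

Request:
jog_arm([
  [-0.6, [-0.035, 0, 0], [0, 0, 0]],
  [-0.6, [-0.035, 0, 0], [0, 0, 0]],
  [-0.6, [-0.035, 0, 0], [0, 0, 0]],
  [-0.6, [-0.02, 0, 0], [0, 0, 0]],
  [-0.6, [0, 0, 0], [0, 0, 0]],
  [-0.6, [0, 0, 0], [0, 0, 0]],
  [-0.6, [0, 0, 0], [0, 0, 0]],
  [-0.6, [0, 0, 0], [0, 0, 0]],
  [-0.6, [0, 0, 0], [0, 0, 0]],
  [-0.6, [0, 0, 0], [0, 0, 0]],
])

```text
t: 10.92
ee_pos: [0.5012, 0.1082, 0.2408]
orientation: [-0.525, 0.474, 0.525, 0.473]
force: [0.4, -0.6, -0.1]
grip_width: 0.2
```

Run:
```python
from h import *
go(-.1,.001,.2,0)
p,d=r.capture('side'); cv2.imwrite('pics/s11.png',cv2.resize(p[140:270,205:425,::-1],None,fx=3.6,fy=3.6,interpolation=cv2.INTER_CUBIC))
p,d=r.capture('scene'); cv2.imwrite('pics/crop11.png',cv2.resize(p[115:275,220:420,::-1],None,fx=4,fy=3.75,interpolation=cv2.INTER_CUBIC))
K,T=cam('scene'); c=np.load('chute.npy')
for x in r.find_in('blank','scene'): print(x, w2ch(c,at_z(K,T,*x['centre'],.025)))
for n in('beaker','gaskets','vial'): print(n,r.find_in(n,'scene'))
```

```text
tcp [0.5012 0.1082 0.2408] chute [-0.1275  0.0009] t 10.92 F [ 0.3637 -0.6076 -0.0701] w 0.19993389160631198
turn [-0.0033 -0.0007 -0.0015] shift after turn [ 0.0408 -0.0275  0.0001]
{'centre': [245.6, 288.4], 'p': 0.93} [-0.259  -0.0277]
{'centre': [369.7, 288.5], 'p': 0.89} [-0.1195 -0.19  ]
{'centre': [374.3, 159.4], 'p': 0.88} [ 0.1544 -0.0002]
{'centre': [326.9, 181.5], 'p': 0.28} [0.0323 0.035 ]
beaker [{'centre': [276.9, 168.0], 'p': 0.87}]
gaskets [{'centre': [380.4, 223.5], 'p': 0.5}]
vial [{'centre': [412.9, 193.9], 'p': 0.64}]
```

View pics/s11.png

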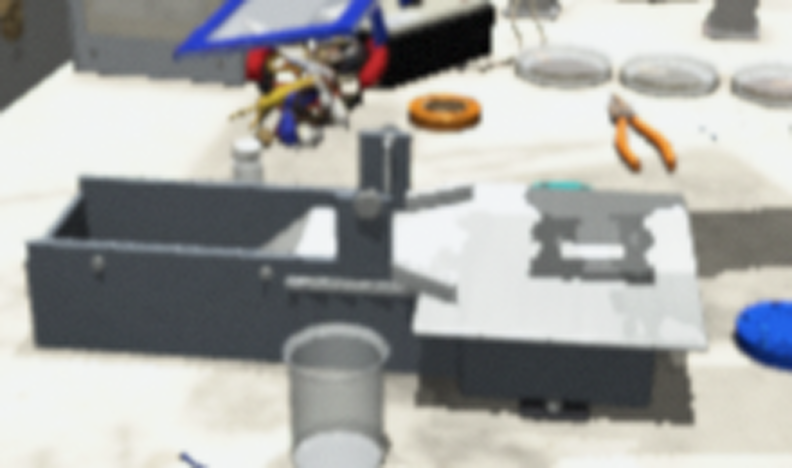

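View pics/crop11.png

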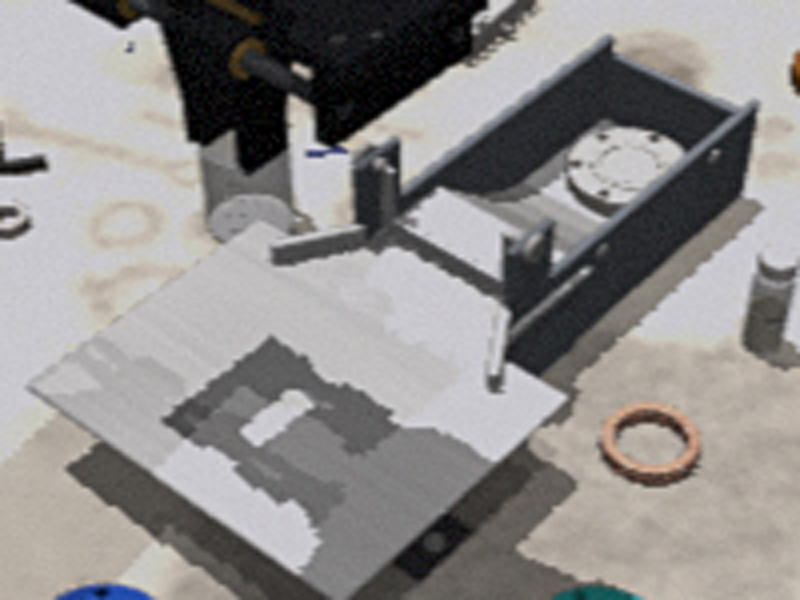

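The flange lies flat in the pocket, found at (374,159), which is chute x 154, y 0 mm. The flap strip again looks as it did at the start. I'll wait another second and a half, compare against the first picture, and then hand in.

Request:
jog_arm([
  [-0.6, [0, 0, 0], [0, 0, 0]],
  [-0.6, [0, 0, 0], [0, 0, 0]],
  [-0.6, [0, 0, 0], [0, 0, 0]],
  [-0.6, [0, 0, 0], [0, 0, 0]],
  [-0.6, [0, 0, 0], [0, 0, 0]],
  [-0.6, [0, 0, 0], [0, 0, 0]],
  [-0.6, [0, 0, 0], [0, 0, 0]],
  [-0.6, [0, 0, 0], [0, 0, 0]],
  [-0.6, [0, 0, 0], [0, 0, 0]],
  [-0.6, [0, 0, 0], [0, 0, 0]],
])

```text
t: 12.05
ee_pos: [0.5016, 0.1083, 0.2418]
orientation: [0.525, -0.473, -0.525, -0.473]
force: [-0.1, 0.1, 0.4]
grip_width: 0.2
```

Request:
jog_arm([
  [-0.6, [0, 0, 0], [0, 0, 0]],
  [-0.6, [0, 0, 0], [0, 0, 0]],
  [-0.6, [0, 0, 0], [0, 0, 0]],
  [-0.6, [0, 0, 0], [0, 0, 0]],
  [-0.6, [0, 0, 0], [0, 0, 0]],
  [-0.6, [0, 0, 0], [0, 0, 0]],
  [-0.6, [0, 0, 0], [0, 0, 0]],
  [-0.6, [0, 0, 0], [0, 0, 0]],
  [-0.6, [0, 0, 0], [0, 0, 0]],
  [-0.6, [0, 0, 0], [0, 0, 0]],
])

```text
t: 12.88
ee_pos: [0.5015, 0.1084, 0.2417]
orientation: [-0.525, 0.473, 0.525, 0.473]
force: [0.3, 0.2, -0.2]
grip_width: 0.202
```

Run:
```python
from h import *
go(-.1,.001,.2,0)
p,d=r.capture('scene'); a=cv2.imread('pics/scene0.png')
s=lambda im:cv2.resize(im[145:205,300:380],None,fx=5,fy=5,interpolation=cv2.INTER_CUBIC)
cv2.imwrite('pics/flapcmp.png',np.hstack([s(a),s(p[:,:,::-1])]))
q,_=r.capture('scene')
K,T=cam('scene'); c=np.load('chute.npy')
for x in r.find_in('blank','scene'): print(x, w2ch(c,at_z(K,T,*x['centre'],.025)))
```

```text
tcp [0.5015 0.1084 0.2417] chute [-0.1271  0.0009] t 12.88 F [ 0.269   0.2253 -0.184 ] w 0.20158500268591473
turn [-0.0032 -0.     -0.0001] shift after turn [ 0.0417 -0.0271  0.0001]
{'centre': [371.2, 289.2], 'p': 0.88} [-0.119  -0.1928]
{'centre': [245.6, 288.7], 'p': 0.82} [-0.2594 -0.0281]
{'centre': [374.8, 157.9], 'p': 0.6} [0.1592 0.0019]
```

View pics/flapcmp.png

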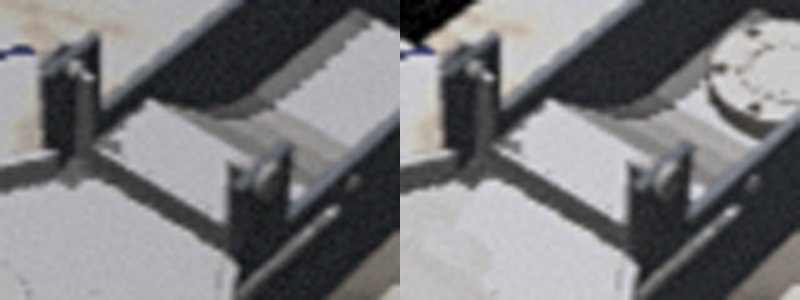

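The flap looks identical before (left) and now (right), so it hangs closed. The disc is at rest in the pocket.

Run:
```python
from rig import r
print(r.job_done())
```

```text
the job is handed in; nothing more can be done
None
```

I pushed the steel flange diagonally onto the lane axis, then straight through the flap and over the sill. It slid into the pocket, and I drew the fingers back and lifted them clear. The job was handed in at about 13 s; no verdict was reported.

**Flange:** it lies flat and at rest in the pocket, measured at chute x about 154–159 mm and y about 0–2 mm.

**Flap:** it looks the same as in the first picture, so it hangs closed. I could not read its angle directly, neither now nor while the flange went through.

**Beaker, gasket pack and vial:** all three look unmoved in the pictures. Their detected centres in the last check were within 2 pixels of the start, except the beaker's row. That was 8 px off, most likely because the gripper hid part of the beaker in that view.

**Forces:** at most about 5 N at the end of any move or look, and close to zero at the end.

**Disagreement:** the cameras differed by up to about 9 mm in the chute's y at first. I used a blended pose, and later wrist pictures confirmed it to within 1–3 mm.

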